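# Load the battery caddy and click it onto the lamp base's shoe

## Robot

A 6-joint arm with a two-finger parallel gripper is mounted at the origin on the work surface. World frame = base frame: x ahead of the robot, y to its left, z up, the work surface at z = 0. Lengths are in m, angles in rad, forces in N, time in s.
With the tool pointing down it reaches from about 0.375 to 0.9 m from the base axis. Payload 3.1 kg.
Tool frame: the origin (TCP) lies at the centre of the arm's flange, where the gripper is bolted on; the fingertips stand 182 mm ahead of it and the grasp point (between the pads) lies 164 mm ahead of it; z points along the fingers, y is the line along which they close (so a half turn about z gives the same grasp; the last joint's range is limited). The gripper opens to 87 mm and grips with 3 to 60 N. Pads are 19 mm wide; open, the fingers measure 117 mm over their backs; the gripper's body (75 mm by 190 mm) begins 51 mm behind the grasp point.
Start: joints at [1.107, 0.527, 1.433, -0, 1.181, -0.178], TCP at [0.176, 0.6, 0.405] pointing down, gripper open.
Joint ranges: [-3.08, 3.08], [-0.75, 2.2], [0.22, 2.44], [-1.43, 4.57], [0, 2.65], [-2.85, 2.85]. Speed limits (rad/s): [2.79, 2.79, 3.14, 3.14, 3.14, 3.14].

## Interface

Orientations are given as a unit quaternion [x, y, z, w].
In Python, from rig import * gives the robot as it stands.
- The arm moves only by the tool move_arm, never from a script. Its argument "commands" is a list that holds one entry, the list of rows, each a list of 6 numbers: the shift along the tool's x, y, z in units of 40 mm (1.0 is 40 mm), then the turn, a rotation vector about the tool's x, y, z in rad. A call has 1 to 12 rows; each row is the pose to reach, as a shift and turn from the pose commanded when the call began, along the tool's axes at that moment; what a row does not reach only later rows make up. A row lasts 1/8 s, in which the tool goes at most 62.5 mm and 10.7 degrees, less where a joint would pass 70% of its speed; a pose out of reach is approached as far as the arm can. A call with a gripper value outside its range is refused whole. "claw" is the closure, from -1 (fully open) to 1 (shut), so that 0 is half open, set as the call begins (left out, the last holds). The fingers move at their own pace and stop on an object; "squeeze" is the grip in N (left out, the last holds). Time passes only in rows, so rows that repeat a pose let the fingers close. It gives the time, the measured TCP pose, the force, the opening and the grip force at its end, in the units of the state.
- get_obs(): the state, without advancing time (a new reading comes with each control period).
- camera(name): name is "side" or "top" or "wrist"; returns a dict with "pixels" (420x560x3 uint8, blue, green, red), "range_z" (420x560 float32, m along the optical axis (not along the pixel's ray), 0 where there is no reading), "camera_matrix" (3x3 intrinsics, pixels), "D" ([k1, k2, p1, p2, k3] as OpenCV has them; the pictures are not rectified), "extrinsics" (4x4, takes a point from world to camera coordinates). Camera axes: x right, y up, looking along -z (the intrinsics and any distortion apply to the point x, -y, -z); pixel columns grow to the right and rows downward; lengths in m; the calibration is good to about 2 mm. A picture is of the moment at which its call begins.
- hand_in(): hands the job in; it is judged then, once.
The state is a dict: "time": time; "q": joint angles; "joint_velocities": joint speeds; "joint_torque": joint torques, N m; "position": TCP position; "tool_rot": TCP orientation; "ft_force": force on the tool from outside, world axes, zero at the start; "moment": the same for the moment, N m; "grip_width": finger opening in m; "grip_force": force on a finger pad.
Only numpy, scipy, OpenCV 4.12 (cv2) and the standard library are available. Lean on these libraries where they do the work, as an engineer would, in place of code of your own. Each camera call takes 0.05 s, during which the arm holds its last target. There are 200 camera calls.

## Task

Get the lock lamp ready: stand the loose battery cell in the empty front well of the grey caddy, then set the loaded caddy on the open end of the lamp base's shoe, front end first, and push it along the rails until the spring ball catch snaps into its notch and holds it. Feel for the end and push gently, do not ram it against the stop; leave the caddy home with nothing touching it, and leave the glass globe and the other things on the ledge where they are.

Things in the scene. Friction and masses are not known exactly. Their poses are not given: they have to be found in the camera images.
- lamp_base: Fixed dark wooden board 330 x 110 x 16 mm carrying an aluminium shoe (rails), green cheeks, a black contact block and, at x = 150 mm, a brass bayonet lampholder 66 mm high. Origin: on its underside, midway across, 150 mm from its open (-x) end; +x is the way the caddy slides home, z up. The shoe's flat slide plate (top 18 mm above the origin, centred on y = 0) runs from x = -148 mm to the contact block.
- apron (a point): Point on top of the slide plate at x = -108, y = 0 mm of the base, axes as the base: a good spot to set the caddy's origin down, level and front end towards +x. Open above, with low side guides 9 mm high: 36 mm either side of the centre line from x = -140 to -76 mm, then tapering in to 33.5 mm at x = -55 mm.
- rail_mouth (a point): Point on top of the plate where the rails begin (base x = -55 mm); they run to +55 mm. Walls 33.5 mm either side of the centre line; from x = -45 mm lips 7.5 to 10.5 mm above the plate cover the caddy's foot, so it only slides in from the apron. Green cheeks on the lips from x = -30 mm on, 29 mm off centre and up to 32 mm above the plate, leave no room for fingers: push from behind.
- shoe_home (a point): Point on top of the plate at base x = -10 mm. At home the caddy's origin is on the centre line 0 to 30 mm further along +x than this (give or take 1 mm): the contact block with ball catch and end stop is screwed through slots, sits differently each time and is not reported, so feel for it. The ball is met some 50 mm before home, takes up to 12 N to pass, and drags until it snaps in.
- strap (a point): Middle of the underside of the green contact strap bridging the rails (47 mm along x), 76 mm above the plate; at home the front cell is under it. On the contact block two sprung pins push it back with up to 4 N over the last 6 mm; a springy rubber stop starts 1.6 mm past the snap-in, gives 2.5 mm, 3 to 15 N, then is solid. A slow push to 16-20 N brings it home; over 25 N on the stop itself is ramming.
- caddy: Loose grey battery caddy, 0.2 to 0.33 kg, upright on the ledge. Origin: centre of underside; +x its front (starts within 45 deg of the robot's left), z up. Foot 96 (x) x 64 (y) x 6 mm, notch for the ball in its -y edge at x = 0. Body 92 (x) x 48 (y) mm, top at 40 mm: grip across y. Rear well (x = -22 mm) holds a cell, its cap at 67.5 mm; the front one is empty.
- well (a point): Middle of the floor of the caddy's empty front well (caddy x = +22, y = 0, 6 mm above its underside); z up. Round well, 36.4 mm wide, 34 mm deep, small chamfer at the mouth.
- cell: Loose D-size battery cell standing on the ledge: blue with a copper band near the top and a small brass cap, 33.4 mm diameter, 61.5 mm high, 0.11 to 0.17 kg. Origin: centre of its flat lower end; z up along it. It belongs cap up in the caddy's empty front well, where its lower end stands on the well floor.
- catch (a joint): The sprung steel ball of the catch at the -y side of the shoe: 0 = fully out (its rest position, and also when snapped into the caddy's notch), grows in m as the caddy's foot presses it back (3 to 6 mm while the foot slides past).
- globe: Bystander: frosted white glass lamp globe, 110 mm diameter, 114 mm high, standing on its neck. Origin: centre of its underside. Fragile; do not touch.
- oiler: Bystander: steel oiler with a conical body 72 mm wide and a slanting spout up to 143 mm high. Origin: centre of its underside.
- pulley_block: Bystander: green pulley block, lying flat, 90 x 62 x 36 mm with a steel eye on its -x end. Origin: centre of its underside.
- pin_a: Bystander: bronze hinge pin lying down, 97 mm long along its x, 22 mm head. Origin: under its middle.
- pin_b: Bystander: a second bronze hinge pin, the same.
- grease_tin: Bystander: round tin with a red label, 72 mm wide, 58 mm high. Origin: centre of its underside.
Things that resemble listed ones, but are neither listed nor needed, are in the scene too. What is shaped like the caddy but pink is not meant.

How it is judged:
By the outcome, as a careful person would: the job done as asked, in the order asked, and still so for the second after the job is handed in, with the robot touching nothing.
It also fails if it takes over 64 s, if anything falls off the work surface, if the arm or the gripper's body presses on something with over 40 N, if the wrist force passes 120 N, or if a joint passes its speed limit or range.

## Working session

There is one attempt and no reset: what is moved stays moved. The work goes in short steps, Python scripts to look and compute and a tool call to move; the robot and the scene stay as the last step left them, time stands still between calls to the robot, and variables do not carry over. Pictures are saved under pics/ and viewed, at most 10 in all, crops included, and the job is handed in when it is done.

Besides the shell and the picture viewer there is one more tool, called after "Emit:" as a command line: name --argument value ..., lists and objects as JSON in quotes. move_arm: Moves the arm, as the interface text tells. Its arguments: {"type":"object","properties":{"commands":{"type":"array","items":{"type":"array","items":{"type":"array","items":{"type":"number"}}}},"claw":{"type":"number"},"squeeze":{"type":"number"}},"required":["commands"]}

```bash
ls; mkdir -p pics; cat > h.py <<'E'
from rig import *
import numpy as np, cv2
from scipy.spatial.transform import Rotation as R
def snap(n):
    c=camera(n); np.savez('/tmp/%s.npz'%n,**{k:np.array(v) for k,v in c.items()}); return c
def load(n): return dict(np.load('/tmp/%s.npz'%n))
def cloud(c):
    h,w=c['range_z'].shape
    u,v=np.meshgrid(np.arange(w),np.arange(h))
    p=cv2.undistortPoints(np.stack([u,v],-1).reshape(-1,1,2).astype(float),c['camera_matrix'],c['D']).reshape(h,w,2)
    z=c['range_z']
    P=np.stack([p[...,0]*z,-p[...,1]*z,-z],-1)
    E=c['extrinsics']
    W=(P-E[:3,3])@E[:3,:3]
    W[z==0]=np.nan
    return W
E
python3 - <<'E'
from h import *
for n in ['top','side']:
    c=snap(n); cv2.imwrite('pics/%s0.png'%n,c['pixels'])
    E=c['extrinsics']; print(n,(-E[:3,:3].T@E[:3,3]).round(3))
print({k:np.round(v,3) for k,v in get_obs().items()})
E
```

```text
pics
top [0.401 0.031 1.125]
side [ 0.281 -0.556  0.739]
{'time': np.float64(0.1), 'q': array([ 1.107,  0.528,  1.434,  0.   ,  1.181, -0.179]), 'joint_velocities': array([ 0.001, -0.002, -0.002,  0.001,  0.   , -0.001]), 'joint_torque': array([-1.0000e-03, -4.4099e+01, -1.7715e+01,  6.3000e-02,  5.3000e-02,
       -0.0000e+00]), 'position': array([0.175, 0.6  , 0.404]), 'tool_rot': array([ 0.142,  0.99 , -0.001, -0.   ]), 'ft_force': array([0.521, 0.507, 0.347]), 'moment': array([ 0.07 ,  0.037, -0.031]), 'grip_force': np.float64(0.0), 'grip_width': np.float64(0.087)}
```

View pics/top0.png

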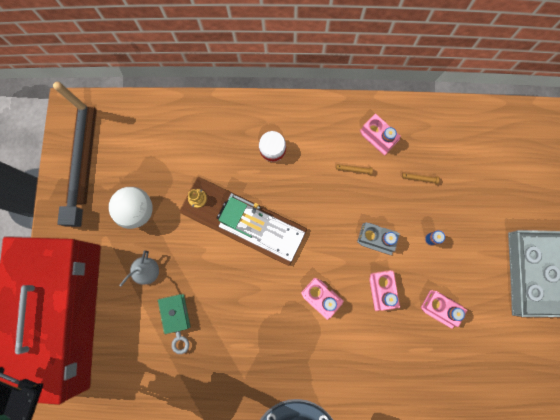

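View pics/side0.png

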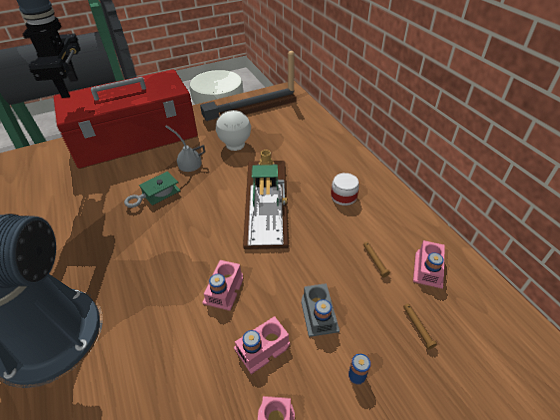

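```bash
cat > m.py <<'E'
from h import *
t=load('top'); W=cloud(t); s=load('side'); S=cloud(s)
def at(u,v): return W[v,u].round(4)
print('caddy',at(378,237),'cell',at(436,238),'lamp',at(197,198),'table',at(400,350))
def near(p,r,A): return A[(np.hypot(A[...,0]-p[0],A[...,1]-p[1])<r)]
for nm,A in (('top',W),('side',S)):
    P=near(at(436,238),.045,A); 
    Q=P[P[:,2]>.05]; print(nm,'cell',len(Q),Q[:,:2].mean(0).round(4),cv2.minEnclosingCircle(Q[:,:2].astype(np.float32)),np.percentile(Q[:,2],90))
    P=near(at(378,237),.07,A); Q=P[(P[:,2]>.033)&(P[:,2]<.046)]
    print(nm,'caddy top',len(Q),cv2.minAreaRect(Q[:,:2].astype(np.float32)*1000),np.median(Q[:,2]))
    Q=P[(P[:,2]>.058)]
    print(nm,'rear cell',len(Q),cv2.minEnclosingCircle(Q[:,:2].astype(np.float32)*1000),np.median(Q[:,2]))
    Q=P[(P[:,2]>.004)]
    print(nm,'caddy all',len(Q),cv2.minAreaRect(Q[:,:2].astype(np.float32)*1000))
    P=near(at(245,220),.22,A);
    # board
    Q=P[(P[:,2]>.010)&(P[:,2]<.022)]; 
    m=np.hypot(*(Q[:,:2]-np.median(Q[:,:2],0)).T)<.19
    print(nm,'board',len(Q),cv2.minAreaRect(Q[m][:,:2].astype(np.float32)*1000),np.median(Q[:,2]))
    print(nm, 'table z', np.median(near(at(400,350),.03,A)[:,2]))
for n,c,a in (('top',t,(150,140,480,300)),):
    x0,y0,x1,y1=a; im=c['pixels'][y0:y1,x0:x1]; cv2.imwrite('pics/crop1.png',cv2.resize(im,None,fx=2.4,fy=2.4,interpolation=cv2.INTER_CUBIC))
E
python3 m.py
```

```text
caddy [ 0.5237 -0.1983  0.0357] cell [ 0.5214 -0.3407  0.0606] lamp [0.6102 0.2694 0.0661] table [ 0.2358 -0.2614  0.0003]
top cell 155 [ 0.5246 -0.3448] ((0.5252954363822937, -0.34542950987815857), 0.017646117135882378) 0.06281221366890516
top caddy top 374 ((525.1683349609375, -201.89407348632812), (91.4659423828125, 48.96944808959961), 72.34977722167969) 0.0403249310382814
top rear cell 148 ((518.276123046875, -221.56045532226562), 17.0816707611084) 0.06670290276486314
top caddy all 936 ((522.3296508789062, -197.9632568359375), (128.12872314453125, 135.31944274902344), 0.9797620177268982)
top board 3576 ((623.7075805664062, 127.8360595703125), (326.3075256347656, 243.50511169433594), 65.70008087158203) 0.017641214542036994
top table z 0.0008720721359625468
side cell 310 [ 0.5238 -0.3493] ((0.5253965258598328, -0.3480575680732727), 0.017132679000496864) 0.060920636561657755
side caddy top 553 ((526.546142578125, -202.6731719970703), (94.4816665649414, 48.52775573730469), 73.394775390625) 0.03996521287881308
side rear cell 232 ((520.4091186523438, -224.66854858398438), 17.217660903930664) 0.06585544692063086
side caddy all 1432 ((525.0139770507812, -197.25013732910156), (108.28372192382812, 70.63292694091797), 73.35161590576172)
side board 2586 ((612.6263427734375, 105.00872802734375), (283.95172119140625, 240.1739044189453), 65.63213348388672) 0.016329051122004168
side table z -9.629542391621718e-05
```

View pics/crop1.png

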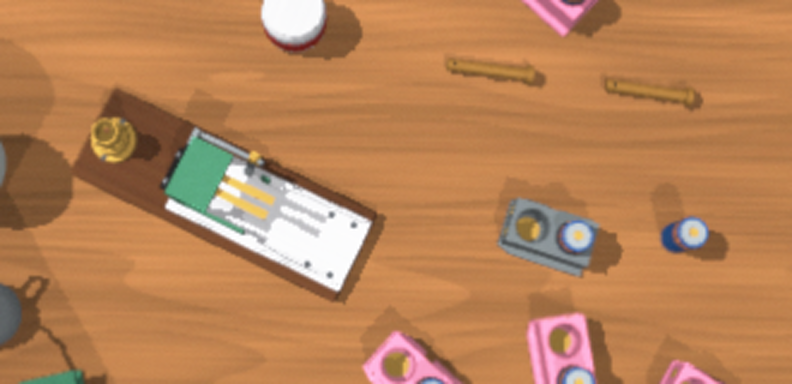

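```bash
cat > b.py <<'E'
from h import *
for n in ('top','side'):
    c=load(n); W=cloud(c); 
    seed=(220,262) if n=='top' else (235,265)
    m=((W[...,2]>.008)&(W[...,2]<.12)).astype(np.uint8)
    _,L=cv2.connectedComponents(m,connectivity=4)
    M=L==L[seed]; P=W[M]; print(n,len(P),P[:,:2].min(0),P[:,:2].max(0))
    Q=P[(P[:,2]<.024)]
    (cx,cy),wh,a=r=cv2.minAreaRect(Q[:,:2].astype(np.float32)*1000); print(r)
    # white plate / lip tops: points in base frame by yaw guess
    Lh=P[P[:,2]>.055]; 
    th=np.deg2rad(a if wh[0]>wh[1] else a+90)
    ex=np.array([np.cos(th),np.sin(th)]); 
    if ex[1]<0: ex=-ex
    ey=np.array([-ex[1],ex[0]])
    o=np.array([cx,cy])/1000-.015*ex; print('yaw',np.degrees(np.arctan2(ex[1],ex[0])),'origin by rect',o)
    B=np.c_[(P[:,:2]-o)@ex,(P[:,:2]-o)@ey,P[:,2]]
    k=B[(B[:,0]>.12)&(B[:,2]>.06)]; print('lamp',cv2.minEnclosingCircle(k[:,:2].astype(np.float32)))
    k=B[(B[:,2]>.085)]; print('strap',len(k),cv2.minAreaRect(k[:,:2].astype(np.float32)),np.median(k[:,2]))
    k=B[(B[:,2]>.0245)&(B[:,2]<.0305)&(B[:,0]<-.03)]; print('guides',len(k),k.min(0),k.max(0))
    for s in (1,-1):
        q=k[(k[:,1]*s>0)]; print(s,np.percentile(q[:,0],[1,99]),np.percentile(q[:,1],[5,50,95]), np.polyfit(q[:,0],q[:,1],1))
E
python3 b.py
```

```text
top 5065 [ 0.44756246 -0.01326949] [0.67894266 0.32796232]
((563.9552612304688, 157.78692626953125), (331.6580810546875, 110.42499542236328), 65.53111267089844)
yaw 65.53111267089844 origin by rect [0.55774228 0.14413413]
lamp ((0.1494918018579483, 8.674465061631054e-05), 0.014837734401226044)
strap 678 ((0.002558477222919464, -2.3111701011657715e-05), (0.06565298140048981, 0.10486533492803574), 89.93570709228516) 0.09816563289040653
guides 124 [-0.13984194 -0.03949378  0.0245367 ] [-0.03072459  0.0385634   0.03044373]
1 [-0.13918954 -0.03309444] [0.03006687 0.03629759 0.03836577] [-0.02833142  0.03340669]
-1 [-0.13369167 -0.03148625] [-0.03925315 -0.03723443 -0.03097683] [ 0.02797327 -0.03402211]
side 3654 [ 0.44721132 -0.01678381] [0.67847288 0.32503508]
((563.3026733398438, 153.73983764648438), (332.0048828125, 110.15814208984375), 65.61482238769531)
yaw 65.61482238769531 origin by rect [0.55710964 0.14007798]
lamp ((0.1490832418203354, -0.0006969943060539663), 0.016696559265255928)
strap 452 ((0.0050782375037670135, -0.0010241419076919556), (0.10475913435220718, 0.06542080640792847), 1.7656253576278687) 0.09626444539618292
guides 102 [-0.13922413 -0.03902896  0.02455   ] [-0.03074068  0.0389633   0.02976062]
1 [-0.13806229 -0.03298963] [0.02988584 0.03664299 0.03837523] [-0.04043636  0.03285663]
-1 [-0.13736639 -0.03186078] [-0.03885213 -0.03689453 -0.03078159] [ 0.04943369 -0.03261791]
```

Top picture: the caddy could be taken for the pink ones at (380,134), (322,298), (385,291) or (445,309). The grey one at (378,237) is meant, and the crop confirms it: its empty front well is on the left at about (371,235). The only loose blue cell stands at (436,238), right of the grey caddy; the other cells sit in caddies. The lamp base runs from its open end at (300,245) to the lampholder at (197,198).

```bash
cat >> h.py <<'E'
def Rd(yaw,tilt=0):
    a=np.deg2rad(yaw); y=np.array([np.cos(a),np.sin(a),0]); z=np.array([0,0,-1.]); return np.c_[np.cross(y,z),y,z]
def go(x,y,z,yaw,o=None):
    """row to bring GRASP POINT (164mm ahead) to x,y,z with closing line at yaw deg"""
    o=o or get_obs(); Rn=R.from_quat(o['tool_rot']).as_matrix(); T=Rd(yaw)
    if abs(((R.from_matrix(Rn.T@T).magnitude())))>np.pi/2+.2: pass
    p=np.array([x,y,z+.164]); d=Rn.T@(p-o['position'])/.04
    print('row',np.r_[d,R.from_matrix(Rn.T@T).as_rotvec()].round(3).tolist())
E
python3 -c "
from h import *
go(.50,.20,.22,28)
go(.525,-.30,.20,-17)"
```

```text
row [-10.594, -7.306, 0.507, -0.002, 0.0, 0.797]
row [-14.706, -19.125, 1.028, -0.002, 0.001, 1.583]
```

Emit:
move_arm --commands '[[[-10.6, -7.3, 0.5, 0, 0, 0.8], [-10.6, -7.3, 0.5, 0, 0, 0.8], [-10.6, -7.3, 0.5, 0, 0, 0.8], [-10.6, -7.3, 0.5, 0, 0, 0.8], [-10.6, -7.3, 0.5, 0, 0, 0.8], [-10.6, -7.3, 0.5, 0, 0, 0.8], [-10.6, -7.3, 0.5, 0, 0, 0.8], [-14.7, -19.1, 1, 0, 0, 1.583], [-14.7, -19.1, 1, 0, 0, 1.583], [-14.7, -19.1, 1, 0, 0, 1.583], [-14.7, -19.1, 1, 0, 0, 1.583], [-14.7, -19.1, 1, 0, 0, 1.583]]]' --claw -1

```text
time: 1.6
position: [0.4922, -0.0509, 0.3748]
tool_rot: [0.805, 0.594, 0.0, -0.0]
ft_force: [0.6, 0.3, 0.5]
grip_width: 0.0874
grip_force: 0.0
```

```bash
python3 -c "
from h import *
o=get_obs(); print(o['time'],o['position'],o['joint_velocities'].round(2))
go(.515,-.26,.20,-17)"
```

```text
1.6 [ 0.49219178 -0.05092624  0.37480676] [-0.96  0.14 -0.19  0.    0.03 -0.73]
row [-4.827, 2.086, 0.269, -0.0, -0.0, -0.003]
```

Emit:
move_arm --commands '[[[-4.7, 2.0, 0.25, 0, 0, 0], [-4.7, 2.0, 0.25, 0, 0, 0], [-4.7, 2.0, 0.25, 0, 0, 0], [-4.7, 2.0, 0.25, 0, 0, 0], [-4.7, 2.0, 0.25, 0, 0, 0], [-4.7, 2.0, 0.25, 0, 0, 0]]]'

```text
time: 2.35
position: [0.5134, -0.2502, 0.3647]
tool_rot: [0.804, 0.595, -0.0, -0.001]
ft_force: [0.4, -0.5, 0.7]
grip_width: 0.0872
grip_force: 0.0
```

```bash
cat > w.py <<'E'
from h import *
o=get_obs(); print(o['time'],o['position'],o['joint_velocities'].round(2),o['ft_force'].round(2))
c=snap('wrist'); cv2.imwrite('pics/w1.png',c['pixels']); W=cloud(c)
def near(p,r): return W[(np.hypot(W[...,0]-p[0],W[...,1]-p[1])<r)]
P=near((.525,-.347),.045); Q=P[P[:,2]>.05]; print('cell',len(Q),cv2.minEnclosingCircle(Q[:,:2].astype(np.float32)),np.percentile(Q[:,2],[50,95,99]))
P=near((.526,-.202),.07); Q=P[(P[:,2]>.035)&(P[:,2]<.045)]; print('caddy top',len(Q),cv2.minAreaRect(Q[:,:2].astype(np.float32)*1000),np.median(Q[:,2]))
Q=P[P[:,2]>.055]; 
if len(Q): print('rear',len(Q),cv2.minEnclosingCircle(Q[:,:2].astype(np.float32)),np.percentile(Q[:,2],[50,95]))
go(.525,-.347,.07,-17)
E
python3 w.py
```

```text
2.35 [ 0.51335333 -0.25018951  0.3647104 ] [ 0.01 -0.01  0.   -0.   -0.   -0.  ] [ 0.43 -0.48  0.7 ]
cell 660 ((0.527705729007721, -0.34869810938835144), 0.016853423789143562) [0.05956681 0.06142233 0.06227982]
caddy top 3580 ((527.4717407226562, -202.5743408203125), (92.54380798339844, 48.072059631347656), 73.0840072631836) 0.03958499547872377
rear 83281 ((0.5225423574447632, -0.21354684233665466), 0.06895744055509567) [0.28132817 0.30112732]
row [-2.241, 0.986, 3.268, -0.002, -0.001, 0.002]
```

View pics/w1.png

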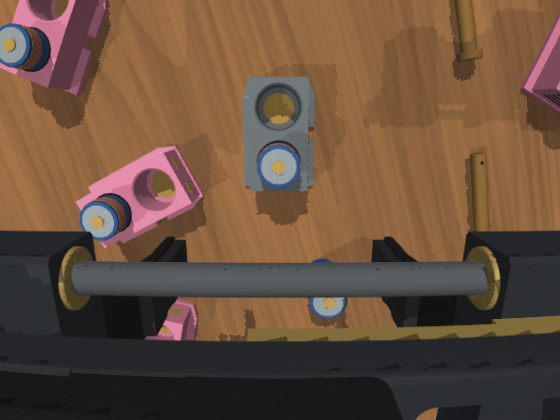

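The wrist view shows the grey caddy at (278,135) with its well empty at (278,108), and the loose cell at (328,300), partly hidden by the gripper.

```bash
python3 -c "
from h import *
go(.5267,-.348,.11,-17)
go(.5267,-.348,.054,-17)"
```

```text
row [-2.251, 1.032, 2.268, -0.002, -0.001, 0.002]
row [-2.253, 1.035, 3.668, -0.002, -0.001, 0.002]
```

Emit:
move_arm --commands '[[[-2.25, 1.03, 2.27, 0, 0, 0], [-2.25, 1.03, 2.27, 0, 0, 0], [-2.25, 1.03, 2.27, 0, 0, 0], [-2.25, 1.03, 2.27, 0, 0, 0], [-2.25, 1.03, 2.8, 0, 0, 0], [-2.25, 1.03, 3.3, 0, 0, 0], [-2.25, 1.03, 3.67, 0, 0, 0], [-2.25, 1.03, 3.67, 0, 0, 0], [-2.25, 1.03, 3.67, 0, 0, 0]]]'

```text
time: 3.52
position: [0.5271, -0.3502, 0.2187]
tool_rot: [0.804, 0.595, 0.0, 0.0]
ft_force: [-0.2, -0.3, 0.4]
grip_width: 0.0868
grip_force: 0.0
```

Emit:
move_arm --commands '[[[0, 0, 0, 0, 0, 0], [0, 0, 0, 0, 0, 0], [0, 0, 0, 0, 0, 0], [0, 0, 0, 0, 0, 0], [0, 0, 0, 0, 0, 0], [0, 0, 0, 0, 0, 0]]]' --claw 1 --squeeze 15

```text
time: 4.28
position: [0.5268, -0.3502, 0.2182]
tool_rot: [0.804, 0.595, -0.0, -0.0]
ft_force: [-0.2, -0.1, -0.9]
grip_width: 0.0351
grip_force: 0.0
```

```bash
python3 -c "
from h import *
o=get_obs(); print(o['position'],o['grip_width'])
import numpy as np
c,s=np.cos(np.deg2rad(73.1)),np.sin(np.deg2rad(73.1))
x,y=.527+.022*c,-.2025+.022*s; print(x,y)
go(.5267,-.348,.125,-17)
go(x,y,.125,-17)"
```

```text
[ 0.5268177  -0.35017796  0.21821311] 0.03508889304106361
0.5333954482591616 -0.18145010115073265
row [0.051, -0.019, -1.77, -0.0, -0.0, -0.0]
row [4.082, -1.077, -1.77, -0.0, -0.0, -0.0]
```

Emit:
move_arm --commands '[[[0, 0, 0, 0, 0, 0], [0, 0, 0, 0, 0, 0], [0, 0, 0, 0, 0, 0]]]'

```text
time: 4.65
position: [0.5268, -0.3501, 0.2182]
tool_rot: [0.804, 0.595, -0.0, -0.0]
ft_force: [0.4, -0.6, 0.6]
grip_width: 0.0329
grip_force: 15.0
```

Emit:
move_arm --commands '[[[0, 0, -1.0, 0, 0, 0], [0, 0, -1.77, 0, 0, 0], [1.0, -0.26, -1.77, 0, 0, 0], [2.0, -0.53, -1.77, 0, 0, 0], [3.0, -0.8, -1.77, 0, 0, 0], [4.08, -1.08, -1.77, 0, 0, 0], [4.08, -1.08, -1.77, 0, 0, 0], [4.08, -1.08, -1.77, 0, 0, 0], [4.08, -1.08, -1.77, 0, 0, 0]]]'

```text
time: 5.78
position: [0.5335, -0.1826, 0.2891]
tool_rot: [0.804, 0.594, 0.0, 0.001]
ft_force: [-0.6, 0.2, -1.3]
grip_width: 0.0334
grip_force: 15.0
```

```bash
cat > w2.py <<'E'
from h import *
o=get_obs(); print(o['time'],o['position'],o['ft_force'].round(2))
c=snap('wrist'); cv2.imwrite('pics/w2.png',c['pixels']); W=cloud(c)
c=snap('top'); T=cloud(c); s=snap('side'); S=cloud(s)
for n,A in (('w',W),('t',T),('s',S)):
    P=A[np.hypot(A[...,0]-.527,A[...,1]+.2025)<.06]
    Q=P[(P[:,2]>.035)&(P[:,2]<.045)]
    if len(Q)>5: print(n,'caddy top',len(Q),cv2.minAreaRect(Q[:,:2].astype(np.float32)*1000),np.median(Q[:,2]))
i=s['pixels'][240:400,220:420]; cv2.imwrite('pics/s2.png',cv2.resize(np.hstack([i]),None,fx=3,fy=3,interpolation=cv2.INTER_CUBIC))
go(.5334,-.1815,.125,-17)
E
python3 w2.py
```

```text
5.775 [ 0.53350746 -0.18264997  0.28907537] [-0.55  0.17 -1.28]
w caddy top 2224 ((527.4161987304688, -203.0837860107422), (92.82415008544922, 48.122459411621094), 73.63496398925781) 0.03958243872769325
t caddy top 36 ((539.56787109375, -160.2516632080078), (7.2890849113464355, 45.504207611083984), 65.30484771728516) 0.04018245772166332
s caddy top 451 ((526.4682006835938, -203.02468872070312), (93.65100860595703, 48.39638137817383), 73.4051284790039) 0.04012496769923056
row [0.025, -0.004, -0.001, 0.0, 0.0, -0.002]
```

View pics/w2.png

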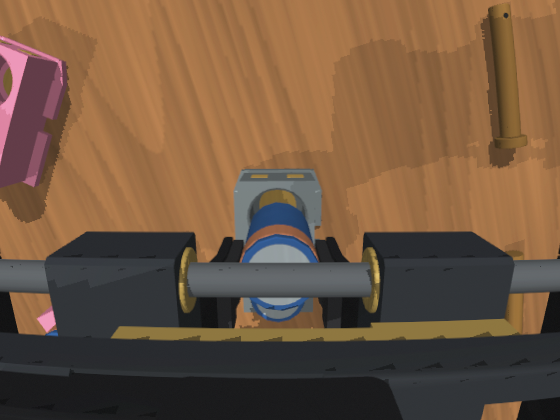

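The wrist view shows the cell upright in the jaws at (278,265), over the caddy's front well at about (278,195). I'll measure its horizontal offset from the grasp point before lowering.

```bash
cat > w3.py <<'E'
from h import *
from scipy.optimize import least_squares
p=get_obs()['position'][:2]; ex=Rd(-17)[:2,0]; ey=Rd(-17)[:2,1]
for n in ('side','wrist','top'):
    c=load(n); A=cloud(c); b=c['pixels'].astype(int)
    blue=(b[...,0]>b[...,2]+40)
    m=blue&(np.hypot(A[...,0]-p[0],A[...,1]-p[1])<.035)&(A[...,2]>.075)&(A[...,2]<.125)
    Q=A[m]; 
    if len(Q)<20: print(n,len(Q)); continue
    f=least_squares(lambda v:np.hypot(Q[:,0]-v[0],Q[:,1]-v[1])-.0167,p,loss='soft_l1',f_scale=.001)
    d=f.x-p; print(n,len(Q),f.x.round(4),'off tool x,y',(d@ex).round(4),(d@ey).round(4),'bottom',Q[:,2].min(), 'rms',np.sqrt(np.mean(f.fun**2)))
    k=blue&(np.hypot(A[...,0]-p[0],A[...,1]-p[1])<.03)&(A[...,2]>.05); print(np.percentile(A[k][:,2],[0.5,99]))
E
python3 w3.py
```

```text
side 140 [ 0.5345 -0.18  ] off tool x,y 0.0027 0.0004 bottom 0.0753125055068822 rms 0.0006176668842339754
[0.07177801 0.13231828]
wrist 1061 [ 0.535  -0.1811] off tool x,y 0.0018 0.0013 bottom 0.07500895028077356 rms 0.00019160929422657133
[0.07258532 0.13131784]
top 0
```

Emit:
move_arm --commands '[[[-0.045, -0.025, 0, 0, 0, 0], [-0.045, -0.025, 0.3, 0, 0, 0], [-0.045, -0.025, 0.55, 0, 0, 0], [-0.045, -0.025, 0.7, 0, 0, 0], [-0.045, -0.025, 0.78, 0, 0, 0], [-0.045, -0.025, 0.83, 0, 0, 0], [-0.045, -0.025, 0.88, 0, 0, 0], [-0.045, -0.025, 0.93, 0, 0, 0], [-0.045, -0.025, 0.93, 0, 0, 0]]]'

```text
time: 7.05
position: [0.5318, -0.1829, 0.2518]
tool_rot: [0.804, 0.595, -0.0, -0.0]
ft_force: [0.1, 0.1, -1.3]
grip_width: 0.0328
grip_force: 15.0
```

Emit:
move_arm --commands '[[[0, 0, 0.1, 0, 0, 0], [0, 0, 0.2, 0, 0, 0], [0, 0, 0.3, 0, 0, 0], [0, 0, 0.4, 0, 0, 0], [0, 0, 0.5, 0, 0, 0], [0, 0, 0.6, 0, 0, 0], [0, 0, 0.6, 0, 0, 0]]]'

```text
time: 7.92
position: [0.5317, -0.1829, 0.2274]
tool_rot: [0.804, 0.595, -0.0, -0.0]
ft_force: [0.3, 0.3, -1.3]
grip_width: 0.0327
grip_force: 15.0
```

Emit:
move_arm --commands '[[[0, 0, 0.03, 0, 0, 0], [0, 0, 0.06, 0, 0, 0], [0, 0, 0.08, 0, 0, 0], [0, 0, 0.08, 0, 0, 0]]]'

```text
time: 8.43
position: [0.5317, -0.1829, 0.2246]
tool_rot: [0.804, 0.595, -0.0, -0.0]
ft_force: [-0.0, -0.0, -0.9]
grip_width: 0.0334
grip_force: 15.0
```

Emit:
move_arm --commands '[[[0, 0, 0, 0, 0, 0], [0, 0, 0, 0, 0, 0], [0, 0, 0, 0, 0, 0], [0, 0, 0, 0, 0, 0], [0, 0, -1.0, 0, 0, 0], [0, 0, -2.0, 0, 0, 0], [-1.5, 0, -3.0, 0, 0, 0], [-1.5, 0, -3.0, 0, 0, 0], [-1.5, 0, -3.0, 0, 0, 0]]]' --claw -1

```text
time: 9.55
position: [0.5138, -0.2406, 0.3447]
tool_rot: [0.804, 0.594, 0.0, -0.0]
ft_force: [0.0, 1.1, 0.2]
grip_width: 0.0867
grip_force: 0.0
```

```bash
cat > w4.py <<'E'
from h import *
o=get_obs(); print(o['time'],o['position'],o['ft_force'].round(2),o['grip_width'])
for n in ('wrist','side'):
    c=snap(n); A=cloud(c)
    P=A[np.hypot(A[...,0]-.527,A[...,1]+.2025)<.06]
    Q=P[(P[:,2]>.035)&(P[:,2]<.045)]
    (cx,cy),wh,a=cv2.minAreaRect(Q[:,:2].astype(np.float32)*1000)
    if wh[1]>wh[0]: a+=90
    print(n,'caddy top',len(Q),cx,cy,wh,a,np.median(Q[:,2]))
    Q=P[(P[:,2]>.055)&(P[:,2]<.09)]; ex=np.array([np.cos(np.deg2rad(73.3)),np.sin(np.deg2rad(73.3))])
    u=(Q[:,:2]-[.527,-.203])@ex
    for s in (1,-1): print(' cell',s,(u*s>0).sum(),np.percentile(Q[u*s>0][:,2],[50,98]).round(4))
    cv2.imwrite('pics/%s4.png'%n,c['pixels'])
go(.527,-.203,.11,-16.7)
go(.527,-.203,.030,-16.7)
E
python3 w4.py
```

```text
9.55 [ 0.51382713 -0.24055808  0.3446839 ] [0.04 1.14 0.25] 0.08672088863098472
wrist caddy top 3886 527.307861328125 -203.190673828125 (92.09424591064453, 48.252197265625) 72.92747497558594 0.03961024253243531
 cell 1 1834 [0.0654 0.0676]
 cell -1 1741 [0.0654 0.0677]
side caddy top 469 526.4642944335938 -203.30918884277344 (93.7501449584961, 48.912654876708984) 73.20298767089844 0.03995483157278223
 cell 1 220 [0.0657 0.0688]
 cell -1 245 [0.0656 0.0688]
row [0.962, 0.056, 1.737, -0.003, -0.002, -0.005]
row [0.959, 0.061, 3.737, -0.003, -0.002, -0.005]
```

View pics/wrist4.png

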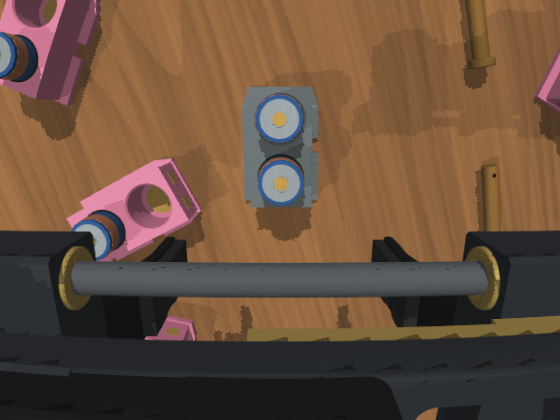

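The wrist view shows both wells filled, with caps at (280,120) and (281,184) at equal heights, 67.6 mm, so the cell is seated. The pink caddy's corner at (200,200) is close, so I'll go in with the fingers only partly open.

Emit:
move_arm --commands '[[[0.96, 0.06, 1.0, 0, 0, 0], [0.96, 0.06, 1.7, 0, 0, 0], [0.96, 0.06, 1.7, 0, 0, 0], [0.96, 0.06, 2.4, 0, 0, 0], [0.96, 0.06, 3.0, 0, 0, 0], [0.96, 0.06, 3.5, 0, 0, 0], [0.96, 0.06, 3.74, 0, 0, 0], [0.96, 0.06, 3.74, 0, 0, 0], [0.96, 0.06, 3.74, 0, 0, 0]]]' --claw -0.52

```text
time: 10.78
position: [0.5281, -0.2045, 0.1959]
tool_rot: [0.804, 0.595, 0.0, 0.001]
ft_force: [-0.8, -0.2, 0.7]
grip_width: 0.0662
grip_force: 0.0
```

Emit:
move_arm --commands '[[[0, 0, 0, 0, 0, 0], [0, 0, 0, 0, 0, 0], [0, 0, 0, 0, 0, 0], [0, 0, 0, 0, 0, 0], [0, 0, 0, 0, 0, 0]]]' --claw 1 --squeeze 30

```text
time: 11.4
position: [0.5271, -0.204, 0.1954]
tool_rot: [0.804, 0.595, -0.001, -0.001]
ft_force: [-3.3, 0.3, 5.9]
grip_width: 0.0473
grip_force: 30.0
```

```bash
python3 -c "
from h import *
o=get_obs(); print(o['position'],o['grip_width'])
x,y,_=o['position']
go(x,y,.09,-16.7)
go(.513,.0437,.09,-24.43)"
```

```text
[ 0.52713578 -0.20402767  0.19536883] 0.04734176270133239
row [0.0, -0.003, -1.466, -0.002, -0.0, -0.005]
row [5.82, -2.151, -1.46, -0.002, -0.0, 0.13]
```

Emit:
move_arm --commands '[[[0, 0, -0.3, 0, 0, 0], [0, 0, -0.9, 0, 0, 0], [0, 0, -1.6, 0, 0, 0], [0, 0, -2.2, 0, 0, 0], [1.0, -0.37, -2.2, 0, 0, 0.02], [2.1, -0.78, -2.2, 0, 0, 0.05], [3.2, -1.2, -2.2, 0, 0, 0.08], [4.0, -1.5, -2.2, 0, 0, 0.11], [4.5, -1.67, -2.2, 0, 0, 0.13], [4.8, -1.78, -2.2, 0, 0, 0.13], [4.8, -1.78, -2.2, 0, 0, 0.13], [4.8, -1.78, -2.2, 0, 0, 0.13]]]'

```text
time: 12.9
position: [0.5162, -0.0005, 0.2831]
tool_rot: [0.841, 0.541, 0.0, 0.0]
ft_force: [0.0, -0.6, -3.8]
grip_width: 0.0478
grip_force: 30.0
```

```bash
cat > w5.py <<'E'
from h import *
o=get_obs(); print(o['time'],o['position'],o['ft_force'].round(2),o['moment'].round(2),o['grip_width'])
th=np.deg2rad(65.57); ex=np.array([np.cos(th),np.sin(th)]); ey=np.array([-ex[1],ex[0]])
c=snap('wrist'); A=cloud(c); cv2.imwrite('pics/w5.png',c['pixels'])
o0=np.array([.5574,.1421])
B=np.stack([(A[...,:2]-o0)@ex,(A[...,:2]-o0)@ey,A[...,2]],-1).reshape(-1,3)
B=B[(abs(B[:,0])<.2)&(abs(B[:,1])<.08)]
print('plate z',np.median(B[(abs(B[:,1])<.02)&(B[:,0]<-.05)&(B[:,0]>-.1)][:,2]) if len(B) else 0)
k=B[(B[:,2]>.010)&(B[:,2]<.022)]
for x in np.arange(-.14,.15,.02):
    q=k[abs(k[:,0]-x)<.01]; g=B[(abs(B[:,0]-x)<.01)&(B[:,2]>.024)&(B[:,2]<.031)]
    r=lambda v:np.percentile(v,[.5,99.5]).round(4) if len(v)>20 else None
    print(x.round(2),len(q),'board y',r(q[:,1]),'guide +',r(g[g[:,1]>0][:,1]),'-',r(g[g[:,1]<0][:,1]))
k=B[B[:,2]>.088]; k=k[k[:,2]<.12]
q=B[(B[:,2]>.085)&(B[:,2]<.125)&(B[:,0]>-.06)&(B[:,0]<.06)]; print('strap',len(q),np.percentile(q,[1,50,99],axis=0).round(4))
q=B[(B[:,2]>.06)&(B[:,2]<.075)&(B[:,0]>.12)]; print('lamp',len(q),cv2.minEnclosingCircle(q[:,:2].astype(np.float32)) if len(q) else 0)
E
python3 w5.py
```

```text
12.9 [ 0.51619912 -0.00053341  0.28308305] [ 0.01 -0.65 -3.82] [-0.08  0.1  -0.01] 0.04780767189116142
plate z 0.01780892461638138
-0.14 921 board y [0.0234 0.0528] guide + [0.0337 0.0371] - None
-0.12 1133 board y [0.0182 0.0527] guide + [0.034  0.0373] - None
-0.1 3702 board y [-0.0558  0.0519] guide + [0.0341 0.0375] - [-0.0406 -0.0375]
-0.08 4853 board y [-0.0559  0.0519] guide + [0.0336 0.0372] - [-0.0405 -0.0372]
-0.06 4908 board y [-0.0561  0.0521] guide + [0.0317 0.0368] - [-0.0405 -0.035 ]
-0.04 4270 board y [-0.0556  0.0522] guide + [0.0272 0.0374] - [-0.0405 -0.0307]
-0.02 3191 board y [-0.0561  0.0525] guide + [0.027  0.0375] - [-0.0408 -0.0307]
0.0 23 board y [0.0413 0.0538] guide + None - None
0.02 0 board y None guide + None - None
0.04 0 board y None guide + None - None
0.06 0 board y None guide + None - None
0.08 0 board y None guide + None - None
0.1 0 board y None guide + None - None
0.12 0 board y None guide + None - None
0.14 0 board y None guide + None - None
strap 1618 [[-0.0479 -0.0141  0.0872]
 [-0.0396  0.0019  0.0887]
 [-0.0313  0.0107  0.0904]]
lamp 0 0
```

View pics/w5.png

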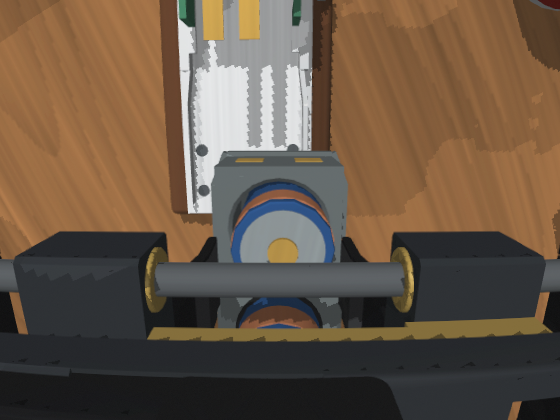

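The wrist view shows the caddy held square, its front cell at (283,240), pointing along the shoe, whose open end is at about (250,213). I'll check the caddy's lateral position and yaw against the shoe in this same image.

```bash
cat > w6.py <<'E'
from h import *
o=get_obs()
th=np.deg2rad(65.57); ex=np.array([np.cos(th),np.sin(th)]); ey=np.array([-ex[1],ex[0]])
A=cloud(load('wrist')); o0=np.array([.5574,.1421])
B=np.stack([(A[...,:2]-o0)@ex,(A[...,:2]-o0)@ey,A[...,2]],-1).reshape(-1,3)
t=(o['position'][:2]-o0); print('tcp in base',t@ex,t@ey)
k=B[(B[:,2]>.120)&(B[:,2]<.132)&(abs(B[:,0]-t@ex)<.06)&(abs(B[:,1])<.035)]
print(len(k),np.median(k[:,2]))
for x in np.arange(t@ex,t@ex+.05,.006):
    q=k[abs(k[:,0]-x)<.003]
    if len(q)>10: print((x-t@ex).round(3),len(q),np.percentile(q[:,1],[1,99]).round(4))
k=k[abs(k[:,0]-t@ex)<.055]; print('front x rel tcp',np.percentile(k[:,0],99.5)-t@ex)
b=np.array([.5582,.1418])
ap=b-.108*ex; print('apron',ap)
go(*(ap),.085,-24.43)
go(*(ap),.0485,-24.43)
E
python3 w6.py
```

```text
tcp in base -0.1470536967534644 -0.021515104892966423
5237 0.12725841669297683
0.012 378 [-0.0045  0.0111]
0.018 208 [-0.0043  0.0011]
0.024 256 [-0.005  0.001]
0.03 296 [-0.0099  0.0011]
0.036 627 [-0.0347  0.0009]
0.042 1480 [-0.0347  0.0007]
0.048 880 [-0.0347  0.0008]
front x rel tcp 0.04752606748355674
apron [0.51353323 0.04346954]
row [0.977, -0.519, 0.851, 0.001, 0.0, -0.002]
row [0.977, -0.519, 1.764, 0.001, 0.0, -0.002]
```

Emit:
move_arm --commands '[[[0.4, -0.22, 0, 0, 0, 0], [0.98, -0.54, 0, 0, 0, 0], [0.98, -0.54, 0.4, 0, 0, 0], [0.98, -0.54, 0.85, 0, 0, 0], [0.98, -0.54, 1.15, 0, 0, 0], [0.98, -0.54, 1.4, 0, 0, 0], [0.98, -0.54, 1.55, 0, 0, 0], [0.98, -0.54, 1.63, 0, 0, 0], [0.98, -0.54, 1.68, 0, 0, 0], [0.98, -0.54, 1.7, 0, 0, 0], [0.98, -0.54, 1.72, 0, 0, 0], [0.98, -0.54, 1.72, 0, 0, 0]]]'

```text
time: 14.45
position: [0.5125, 0.0448, 0.2143]
tool_rot: [0.841, 0.541, 0.0, 0.0]
ft_force: [-0.4, 0.3, -5.1]
grip_width: 0.0475
grip_force: 30.0
```

Emit:
move_arm --commands '[[[0, 0, 0.01, 0, 0, 0], [0, 0, 0.02, 0, 0, 0], [0, 0, 0.02, 0, 0, 0]]]'

```text
time: 14.82
position: [0.5125, 0.0448, 0.2135]
tool_rot: [0.841, 0.541, 0.0, 0.0]
ft_force: [0.1, 0.5, -3.1]
grip_width: 0.0477
grip_force: 30.0
```

Emit:
move_arm --commands '[[[0, 0, 0.015, 0, 0, 0], [0, 0, 0.03, 0, 0, 0], [0, 0, 0.03, 0, 0, 0]]]'

```text
time: 15.2
position: [0.5124, 0.0448, 0.2134]
tool_rot: [0.841, 0.541, 0.0, 0.0]
ft_force: [-1.6, 0.3, 6.7]
grip_width: 0.0472
grip_force: 30.0
```

Emit:
move_arm --commands '[[[0, 0, 0, 0, 0, 0], [0, 0, 0, 0, 0, 0], [0, 0, 0, 0, 0, 0], [0, 0, -0.5, 0, 0, 0], [0, 0, -1.5, 0, 0, 0], [0, 0, -2.5, 0, 0, 0], [0, 0, -2.5, 0, 0, 0], [-1.2, 0, -2.5, 0, 0, 0], [-2.2, 0, -2.5, 0, 0, 0], [-2.2, 0, -2.5, 0, 0, 0], [-2.2, 0, -2.5, 0, 0, 0]]]' --claw -0.52

```text
time: 16.58
position: [0.476, -0.0352, 0.3115]
tool_rot: [0.841, 0.541, -0.0, -0.001]
ft_force: [0.9, -0.6, -0.7]
grip_width: 0.0661
grip_force: 0.0
```

```bash
cat > w7.py <<'E'
from h import *
o=get_obs(); print(o['time'],o['position'],o['ft_force'].round(2),o['grip_width'])
th=np.deg2rad(65.57); ex=np.array([np.cos(th),np.sin(th)]); ey=np.array([-ex[1],ex[0]])
o0=np.array([.5574,.1421])
t=(o['position'][:2]-o0); print('tcp in base',t@ex,t@ey)
for n in ('wrist','top','side'):
    A=cloud(snap(n))
    B=np.stack([(A[...,:2]-o0)@ex,(A[...,:2]-o0)@ey,A[...,2]],-1).reshape(-1,3)
    k=B[(B[:,2]>.052)&(B[:,2]<.063)&(B[:,0]>-.17)&(B[:,0]<-.05)&(abs(B[:,1])<.04)]
    if len(k)>10: print(n,len(k),cv2.minAreaRect(k[:,:2].astype(np.float32)*1000))
    k=B[(B[:,2]>.088)&(B[:,2]<.125)&(B[:,0]>-.06)&(B[:,0]<.06)&(abs(B[:,1])<.03)]
    if len(k)>10: print('  strap',len(k),np.percentile(k,[1,50,99],axis=0).round(4).tolist())
    if n=='wrist': E=load(n)['extrinsics']; print('cam in tool',R.from_quat(o['tool_rot']).as_matrix().T@(-E[:3,:3].T@E[:3,3]-o['position']))
go(*(o0-.200*ex),.062,-24.43)
E
python3 w7.py
```

```text
16.575 [ 0.4759932  -0.03519151  0.31152534] [ 0.9  -0.61 -0.7 ] 0.06605595879950299
tcp in base -0.19508642830329134 0.0007937850136888547
wrist 5568 ((-107.09028625488281, -0.4207916259765625), (48.54452133178711, 89.81228637695312), 89.78959655761719)
cam in tool [0.06606679 0.0012029  0.02040307]
top 267 ((-94.26655578613281, 1.3603878021240234), (48.17533874511719, 68.79241943359375), 89.79548645019531)
  strap 611 [[-0.0453, -0.0285, 0.0884], [0.0245, 0.0001, 0.098], [0.056, 0.0293, 0.1025]]
side 263 ((-107.89706420898438, 0.7874011993408203), (47.16083908081055, 94.98827362060547), 89.61522674560547)
  strap 42 [[0.0059, -0.0299, 0.0889], [0.0137, -0.0233, 0.0965], [0.0302, -0.0116, 0.1002]]
row [-0.141, 0.021, 2.147, -0.0, -0.0, 0.001]
```

Emit:
move_arm --commands '[[[-0.15, 0.01, 0.5, 0, 0, 0], [-0.15, 0.01, 1.0, 0, 0, 0], [-0.15, 0.01, 1.5, 0, 0, 0], [-0.15, 0.01, 1.9, 0, 0, 0], [-0.15, 0.01, 2.15, 0, 0, 0], [-0.15, 0.01, 2.15, 0, 0, 0], [-0.15, 0.01, 2.15, 0, 0, 0]]]' --claw 1 --squeeze 20

```text
time: 17.6
position: [0.4741, -0.0408, 0.2266]
tool_rot: [0.841, 0.541, 0.0, 0.0]
ft_force: [0.8, -0.5, -0.7]
grip_width: 0.0048
grip_force: 0.0
```

Emit:
move_arm --commands '[[[0.15, 0, 0, 0, 0, 0], [0.3, 0, 0, 0, 0, 0], [0.45, 0, 0, 0, 0, 0], [0.6, 0, 0, 0, 0, 0], [0.7, 0, 0, 0, 0, 0], [0.8, 0, 0, 0, 0, 0], [0.9, 0, 0, 0, 0, 0], [1.0, 0, 0, 0, 0, 0], [1.1, 0, 0, 0, 0, 0], [1.2, 0, 0, 0, 0, 0], [1.3, 0, 0, 0, 0, 0], [1.4, 0, 0, 0, 0, 0]]]'

```text
time: 19.1
position: [0.4971, 0.0102, 0.2262]
tool_rot: [0.841, 0.541, -0.0, -0.0]
ft_force: [-1.0, -1.9, 0.3]
grip_width: 0.0004
grip_force: 0.9
```

```bash
sed -i 's/<-.05)&(abs/<.02)\&(abs/' w7.py; python3 w7.py
```

```text
19.1 [0.49714098 0.01023934 0.22620724] [-1.05 -1.9   0.34] 0.00040104976801437264
tcp in base -0.14497680998228596 0.00032877596818415027
wrist 11420 ((-88.86317443847656, -0.6888370513916016), (94.49161529541016, 48.602622985839844), 0.1699177771806717)
  strap 448 [[-0.0481, -0.0139, 0.088], [-0.0467, -0.0018, 0.0887], [-0.0455, 0.0107, 0.0901]]
cam in tool [0.06608436 0.00118835 0.02041489]
top 71 ((-31.126171112060547, 11.901233673095703), (75.12226867675781, 54.05952453613281), 62.125831604003906)
  strap 622 [[-0.0473, -0.0291, 0.0882], [0.0241, 0.0003, 0.0978], [0.0555, 0.0294, 0.1026]]
side 50 ((-143.9254608154297, 0.21478271484375), (30.508665084838867, 47.199729919433594), 3.4441978931427)
row [-1.38, 0.008, 0.005, 0.0, -0.0, -0.001]
```

Emit:
move_arm --commands '[[[0.07, 0, 0, 0, 0, 0], [0.14, 0, 0, 0, 0, 0], [0.21, 0, 0, 0, 0, 0], [0.28, 0, 0, 0, 0, 0], [0.35, 0, 0, 0, 0, 0], [0.42, 0, 0, 0, 0, 0], [0.49, 0, 0, 0, 0, 0], [0.56, 0, 0, 0, 0, 0], [0.63, 0, 0, 0, 0, 0], [0.7, 0, 0, 0, 0, 0]]]'

```text
time: 20.5
position: [0.5087, 0.0357, 0.2262]
tool_rot: [0.841, 0.541, -0.0, -0.0]
ft_force: [-0.9, -2.5, 0.6]
grip_width: 0.0002
grip_force: 1.1
```

Emit:
move_arm --commands '[[[0.05, 0, 0, 0, 0, 0], [0.1, 0, 0, 0, 0, 0], [0.15, 0, 0, 0, 0, 0], [0.2, 0, 0, 0, 0, 0], [0.25, 0, 0, 0, 0, 0], [0.3, 0, 0, 0, 0, 0]]]'

```text
time: 21.25
position: [0.5137, 0.0465, 0.2262]
tool_rot: [0.841, 0.541, -0.0, -0.0]
ft_force: [-0.7, -1.5, 0.8]
grip_width: 0.0004
grip_force: 1.1
```

Emit:
move_arm --commands '[[[0.05, 0, 0, 0, 0, 0], [0.1, 0, 0, 0, 0, 0], [0.15, 0, 0, 0, 0, 0], [0.2, 0, 0, 0, 0, 0], [0.25, 0, 0, 0, 0, 0], [0.3, 0, 0, 0, 0, 0]]]'

```text
time: 22.0
position: [0.518, 0.0562, 0.2263]
tool_rot: [0.84, 0.542, -0.002, 0.0]
ft_force: [-3.8, -11.4, 2.8]
grip_width: 0.0005
grip_force: 5.6
```

Emit:
move_arm --commands '[[[0.05, 0, 0, 0, 0, 0], [0.1, 0, 0, 0, 0, 0], [0.15, 0, 0, 0, 0, 0], [0.2, 0, 0, 0, 0, 0], [0.25, 0, 0, 0, 0, 0]]]'

```text
time: 22.62
position: [0.5223, 0.0656, 0.2262]
tool_rot: [0.841, 0.542, -0.001, 0.0]
ft_force: [-2.6, -7.5, 3.1]
grip_width: 0.0002
grip_force: 4.3
```

Emit:
move_arm --commands '[[[0.06, 0, 0, 0, 0, 0], [0.12, 0, 0, 0, 0, 0], [0.18, 0, 0, 0, 0, 0], [0.24, 0, 0, 0, 0, 0], [0.3, 0, 0, 0, 0, 0], [0.36, 0, 0, 0, 0, 0], [0.42, 0, 0, 0, 0, 0], [0.48, 0, 0, 0, 0, 0], [0.54, 0, 0, 0, 0, 0], [0.6, 0, 0, 0, 0, 0]]]'

```text
time: 23.88
position: [0.5323, 0.088, 0.2262]
tool_rot: [0.841, 0.541, -0.001, -0.0]
ft_force: [-2.7, -5.3, 2.4]
grip_width: 0.0007
grip_force: 3.0
```

Emit:
move_arm --commands '[[[0.03, 0, 0, 0, 0, 0], [0.06, 0, 0, 0, 0, 0], [0.09, 0, 0, 0, 0, 0], [0.12, 0, 0, 0, 0, 0], [0.15, 0, 0, 0, 0, 0], [0.18, 0, 0, 0, 0, 0]]]'

```text
time: 24.62
position: [0.5347, 0.0929, 0.2263]
tool_rot: [0.84, 0.543, -0.003, 0.001]
ft_force: [-4.0, -16.5, 5.3]
grip_width: 0.0
grip_force: 8.8
```

Emit:
move_arm --commands '[[[0.02, 0, 0, 0, 0, 0], [0.04, 0, 0, 0, 0, 0], [0.06, 0, 0, 0, 0, 0], [0.08, 0, 0, 0, 0, 0]]]'

```text
time: 25.12
position: [0.5354, 0.0941, 0.2263]
tool_rot: [0.84, 0.543, -0.005, 0.001]
ft_force: [-6.6, -25.4, 7.6]
grip_width: 0.0006
grip_force: 12.8
```

Emit:
move_arm --commands '[[[-0.05, 0, 0, 0, 0, 0], [-0.1, 0, 0, 0, 0, 0], [-0.2, 0, 0, 0, 0, 0], [-0.2, 0, 0, 0, 0, 0]]]'

```text
time: 25.62
position: [0.5335, 0.0904, 0.2262]
tool_rot: [0.841, 0.541, -0.0, -0.0]
ft_force: [-1.4, -4.5, 2.4]
grip_width: 0.0006
grip_force: 2.4
```

```bash
cat > w8.py <<'E'
from h import *
o=get_obs(); print(o['time'],o['position'],o['ft_force'].round(2),o['grip_width'])
th=np.deg2rad(65.57); ex=np.array([np.cos(th),np.sin(th)]); ey=np.array([-ex[1],ex[0]])
o0=np.array([.5574,.1421])
t=(o['position'][:2]-o0); print('tcp in base',t@ex,t@ey)
ims=[]
for n in ('wrist','top','side'):
    c=snap(n);A=cloud(c); cv2.imwrite('/tmp/%s8.png'%n,c['pixels'])
    B=np.stack([(A[...,:2]-o0)@ex,(A[...,:2]-o0)@ey,A[...,2]],-1).reshape(-1,3)
    k=B[(B[:,2]>.052)&(B[:,2]<.063)&(B[:,0]>-.08)&(B[:,0]<.07)&(abs(B[:,1])<.026)]
    if len(k)>10: print(n,len(k),np.percentile(k[:,0],[.5,99.5]))
w=cv2.imread('/tmp/wrist8.png'); s=c['pixels'][130:260,200:320]; t=load('top')['pixels'][170:280,170:320]
h=420
f=lambda i:cv2.resize(i,(int(i.shape[1]*h/i.shape[0]),h),interpolation=cv2.INTER_CUBIC)
cv2.imwrite('pics/c8.png',cv2.resize(np.hstack([f(s),w[:,140:420]]),(790,int(420*790/(f(s).shape[1]+280)))))
E
python3 w8.py
```

```text
25.625 [0.53349789 0.09036783 0.22618712] [-1.36 -4.5   2.41] 0.0006408599559397262
tcp in base -0.05698590718029971 0.00036663395497634426
wrist 4630 [-0.04786438  0.00859023]
side 71 [-0.0708668  -0.03108046]
```

View pics/c8.png

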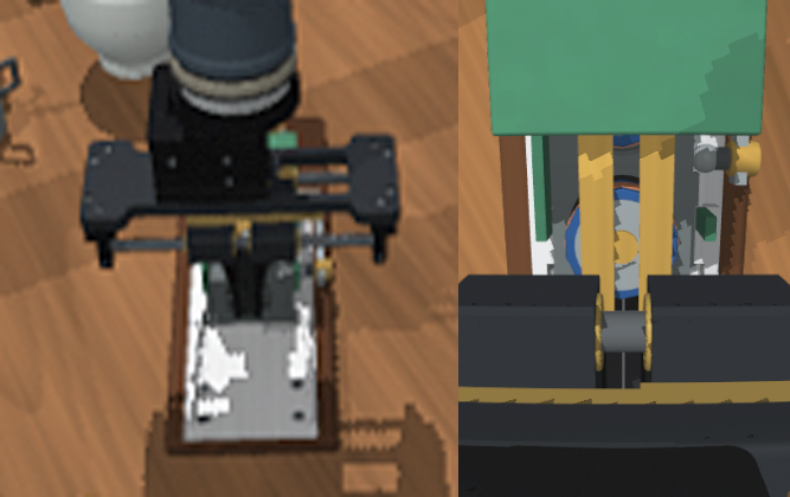

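The side view (left) shows the closed fingers behind the caddy at the rail mouth. The wrist view (right) shows the rear cell at about (620,245) with two gold strips (600 and 655) running back from the strap towards the fingers. I need their height, and the caddy's actual position.

```bash
cat > w9.py <<'E'
from h import *
th=np.deg2rad(65.57); ex=np.array([np.cos(th),np.sin(th)]); ey=np.array([-ex[1],ex[0]])
o0=np.array([.5574,.1421])
c=load('wrist'); A=cloud(c); p=c['pixels'].astype(int)
B=np.stack([(A[...,:2]-o0)@ex,(A[...,:2]-o0)@ey,A[...,2]],-1)
f=280/ (790-459)  # crop px -> wrist px
def at(u,v):
    x=int(140+(u-459)*280/331); y=int(v*420/497); return (x,y),B[y,x].round(4),p[y,x]
for n,u,v in (('stripL far',598,150),('stripL mid',598,220),('stripL near',598,270),('stripR far',657,150),('stripR near',657,270),('strap edge',620,120),('cell rim',575,250),('cap',625,245),('front cell',625,140),('ball',712,155),('grey behind cell',690,200),('roller',625,335),('caddy grey',550,270)): print(n,*at(u,v))
# earliest picture (top0)
E
python3 w9.py
```

```text
stripL far (257, 126) [0.0053 0.0059 0.0905] [ 61 119 147]
stripL mid (257, 185) [-0.0132  0.0062  0.0894] [ 79 154 192]
stripL near (257, 228) [-0.0277  0.0064  0.089 ] [ 76 154 192]
stripR far (307, 126) [ 0.0053 -0.0094  0.0898] [ 63 121 149]
stripR near (307, 228) [-0.0277 -0.01    0.0892] [ 77 153 190]
strap edge (276, 101) [0.0125 0.     0.0985] [115 150  83]
cell rim (238, 211) [-0.0236  0.0133  0.0829] [154 130 113]
cap (280, 207) [-0.0218 -0.0011  0.0842] [ 78 155 193]
front cell (280, 118) [ 0.0077 -0.0011  0.0834] [95 61 36]
ball (354, 130) [ 0.0015 -0.0367  0.0262] [100  99  94]
grey behind cell (335, 169) [-0.0127 -0.0234  0.0576] [77 75 71]
roller (280, 283) [-0.0276 -0.0011  0.1301] [108 105 100]
caddy grey (216, 228) [-0.0479  0.0315  0.0252] [91 91 90]
```

Emit:
move_arm --commands '[[[-0.05, 0, 0, 0, 0, 0], [-0.1, 0, 0, 0, 0, 0], [-0.1, 0, 0, 0, 0, 0]]]'

```text
time: 26.15
position: [0.5323, 0.0871, 0.2263]
tool_rot: [0.841, 0.541, 0.001, 0.0]
ft_force: [-0.8, 0.0, 0.1]
grip_width: 0.0002
grip_force: 0.0
```

Emit:
move_arm --commands '[[[-0.4, 0, 0, 0, 0, 0], [-0.8, 0, 0, 0, 0, 0], [-1.2, 0, 0, 0, 0, 0], [-1.2, 0, 0, 0, 0, 0], [-1.2, 0, 0, 0, 0, 0]]]'

```text
time: 26.78
position: [0.5123, 0.0428, 0.2263]
tool_rot: [0.841, 0.541, 0.0, 0.0]
ft_force: [0.1, 0.8, 0.9]
grip_width: 0.0004
grip_force: 0.0
```

```bash
cat > w10.py <<'E'
from h import *
o=get_obs(); print(o['time'],o['position'],o['ft_force'].round(2),o['grip_width'])
th=np.deg2rad(65.57); ex=np.array([np.cos(th),np.sin(th)]); ey=np.array([-ex[1],ex[0]])
o0=np.array([.5574,.1421])
t=(o['position'][:2]-o0); print('tcp in base',t@ex,t@ey)
c=snap('wrist'); A=cloud(c); cv2.imwrite('pics/w10.png',cv2.resize(c['pixels'][:300,120:440],None,fx=2,fy=2))
B=np.stack([(A[...,:2]-o0)@ex,(A[...,:2]-o0)@ey,A[...,2]],-1).reshape(-1,3)
k=B[(B[:,2]>.054)&(B[:,2]<.062)&(B[:,0]>-.075)&(B[:,0]<.07)&(abs(B[:,1]+.0017)<.024)]; print('caddy top x',len(k),np.percentile(k[:,0],[.5,2,98]))
p=c['pixels'].astype(int).reshape(-1,3)
g=(p[:,2]>120)&(p[:,2]-p[:,0]>70); B2=np.stack([(A[...,:2]-o0)@ex,(A[...,:2]-o0)@ey,A[...,2]],-1).reshape(-1,3)
k=B2[g&(B2[:,2]>.086)&(B2[:,2]<.095)&(abs(B2[:,1])<.02)]; print('strips',len(k),np.percentile(k,[1,99],axis=0).round(4).tolist())
c=snap('side'); A=cloud(c)
B=np.stack([(A[...,:2]-o0)@ex,(A[...,:2]-o0)@ey,A[...,2]],-1).reshape(-1,3)
k=B[(B[:,2]>.036)&(B[:,2]<.062)&(B[:,0]>-.075)&(B[:,0]<.07)&(abs(B[:,1])<.02)]; print('side caddy rear',len(k),np.percentile(k[:,0],[2,10,50]) if len(k) else 0)
E
python3 w10.py
```

```text
26.775 [0.5122801  0.04283517 0.22632511] [0.1  0.82 0.89] 0.0003784322126654729
tcp in base -0.10903811632161285 2.612537399453311e-05
caddy top x 4389 [-0.04766285 -0.04724711 -0.00117877]
strips 7768 [[-0.0475, -0.0139, 0.0871], [-0.0101, 0.0106, 0.0908]]
side caddy rear 22 [-0.05242906 -0.05123363 -0.04889857]
```

View pics/w10.png

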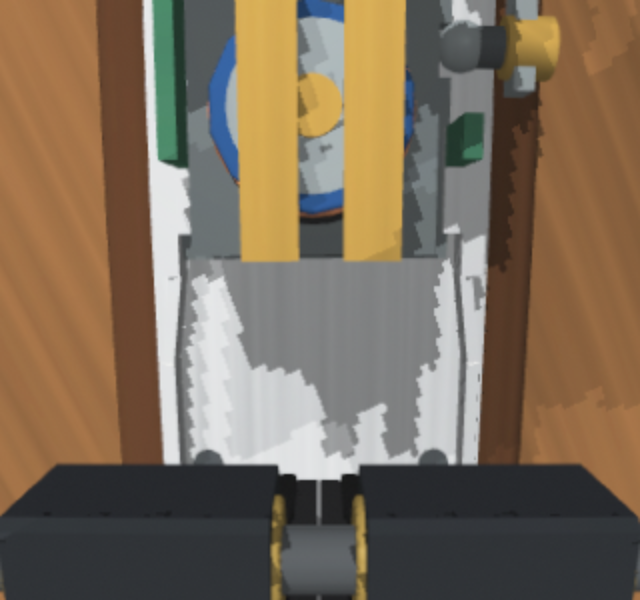

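The view shows the caddy's rear edge at row 255, flush with the ends of the strips. The sphere of the ball catch is at (462,47). I'll compare their distance along x with the 46 mm from the caddy's rear face to its notch.

```bash
cat > w11.py <<'E'
from h import *
th=np.deg2rad(65.57); ex=np.array([np.cos(th),np.sin(th)]); ey=np.array([-ex[1],ex[0]])
o0=np.array([.5574,.1421])
c=load('wrist'); A=cloud(c)
B=np.stack([(A[...,:2]-o0)@ex,(A[...,:2]-o0)@ey,A[...,2]],-1)
from scipy.optimize import least_squares
q=B[8:38,335:368].reshape(-1,3); p=c['pixels'][8:38,335:368].reshape(-1,3).astype(int)
m=(p.max(1)<125)&(q[:,2]>.018)&(q[:,2]<.04)&(abs(q[:,1]+.037)<.012)
q=q[m]
f=least_squares(lambda v:np.linalg.norm(q-v[:3],axis=1)-v[3],[.0015,-.037,.022,.006],loss='soft_l1',f_scale=.0005); print(len(q),f.x.round(4),np.percentile(q,[2,50,98],axis=0).round(4).tolist())
print(B[23,351],B[18,351],B[30,351])
E
python3 w11.py
```

```text
648 [ 0.0002 -0.0359  0.0196  0.0072] [[-0.0059, -0.0421, 0.0196], [-0.0015, -0.0353, 0.0249], [0.0049, -0.0298, 0.0272]]
[-0.00216322 -0.03393882  0.02816012] [ 0.00023677 -0.03405075  0.02726328] [-0.00429694 -0.03482064  0.02378569]
```

Emit:
move_arm --commands '[[[-0.2, 0, -0.5, 0, 0, 0], [-0.4, 0, -1.2, 0, 0, 0], [-0.4, 0, -1.6, 0, 0, 0], [-0.4, 0, -1.6, 0, 0, 0], [-0.4, 0, -1.6, 0, 0, 0], [-0.4, 0, -1.6, 0, 0, 0]]]'

```text
time: 27.62
position: [0.5053, 0.0288, 0.2894]
tool_rot: [0.841, 0.541, -0.001, -0.001]
ft_force: [-0.2, 0.3, -0.1]
grip_width: 0.0005
grip_force: 0.0
```

```bash
cat > w12.py <<'E'
exec(open('w10.py').read().replace('w10.png','w12.png'))
c=load('wrist'); A=cloud(c); p=c['pixels'].astype(int)
B=np.stack([(A[...,:2]-o0)@ex,(A[...,:2]-o0)@ey,A[...,2]],-1)
sel=(abs(B[...,0])<.012)&(B[...,1]>-.047)&(B[...,1]<-.024)&(B[...,2]>.0245)&(B[...,2]<.029)&(p.max(-1)<125)
k=B[sel]; print('ball top',len(k),np.percentile(k,[2,50,98],axis=0).round(4).tolist())
v,u=np.where(sel); cy,cx=int(np.median(v)),int(np.median(u)); print(cx,cy)
x0=max(cx-90,0);y0=max(cy-60,0); cv2.imwrite('pics/w12.png',cv2.resize(c['pixels'][y0:y0+130,x0:x0+170],None,fx=4.5,fy=4.5,interpolation=cv2.INTER_CUBIC))
k=B[(abs(B[...,2]-.024)<.0015)&(B[...,0]<-.05)&(B[...,0]>-.056)]
E
python3 w12.py
```

```text
27.625 [0.50528071 0.02882902 0.28939111] [-0.18  0.27 -0.14] 0.0005218863971712975
tcp in base -0.12468507466980212 0.0006061594515672843
caddy top x 2939 [-0.04800189 -0.04792398  0.00097144]
strips 3547 [[-0.0476, -0.0138, 0.0872], [-0.008, 0.0106, 0.0909]]
side caddy rear 51 [-0.05149588 -0.05091698 -0.04898846]
ball top 340 [[-0.0094, -0.0468, 0.0245], [-0.0009, -0.0385, 0.0257], [0.0072, -0.0296, 0.0282]]
341 19
```

View pics/w12.png

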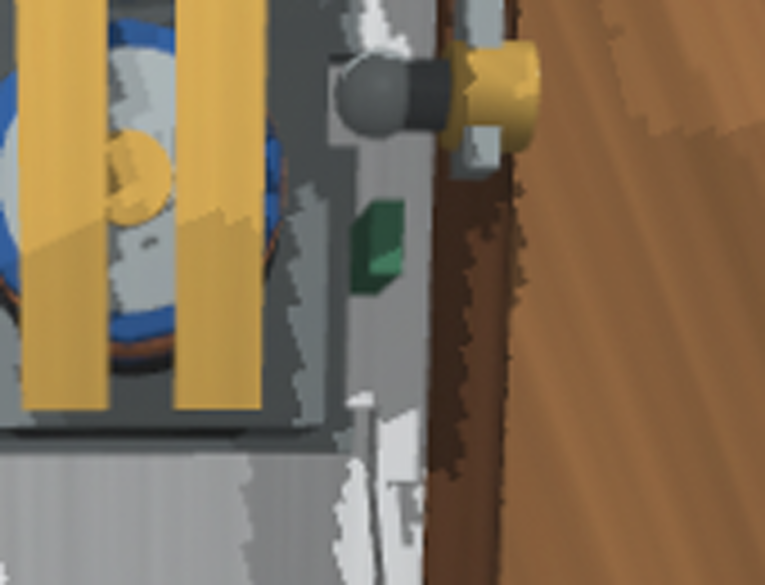

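The close crop shows the ball at (375,95) sitting centred in the notch of the caddy's foot (rows 60–145). The caddy is still where it was after the release, and nothing is touching it.

```bash
python3 -c "
from rig import *
print(hand_in())"
```

```text
the job is handed in; nothing more can be done
None
```

The job is handed in: the cell stands in the front well and the caddy is home with the ball in its notch and nothing touching it, but my last push reached about 26 N at the wrist, against the advised 16–20 N; I estimate about 22 N of that was on the stop.

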